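# Spin-check the index disc and brake it on its mark

### The arm

A 6-joint arm with a two-finger parallel gripper is mounted at the origin on the work surface. World frame = base frame: x ahead of the robot, y to its left, z up, the work surface at z = 0. Lengths are in m, angles in degrees, forces in N, time in s.
With the tool pointing down it reaches from about 0.275 to 0.775 m from the base axis. Payload 14.6 kg.
Tool frame: the origin (TCP) lies on the centre line of the jaws, within the pads' length; the fingertips stand 22 mm ahead of it and the grasp point (between the pads) lies 3 mm ahead of it; x points along the fingers, y is the direction in which the jaws open and shut, and the axes are right-handed (so a half turn about x gives the same grasp; the last joint's range is limited). The gripper opens to 85 mm and grips with 20 to 120 N. Pads are 22 mm wide; open, the fingers measure 114 mm over their backs; the gripper's body (76 mm by 85 mm) begins 54 mm behind the grasp point. The pads swing forward as they close: fully open they stand 13 mm farther back than shut.
Start: joints at [-77.596, 15.075, -2.767, 72.158, 0, 81.102], TCP at [0.191, -0.489, 0.253] pointing down, gripper open.
Joint ranges: [-151.79, 151.79], [-50.71, 97.33], [-67.44, 78.34], [-121.81, 120.89], [-77.56, 73.72], [-180, 180]. Speed limits (degrees/s): [108.29, 108.29, 147.25, 159.86, 180, 180].

### API

Orientations are given as [roll, pitch, yaw] about the fixed x, y, z axes, in that order (R = Rz(yaw) Ry(pitch) Rx(roll)).
In Python, from station import r gives the robot as it stands.
- The arm moves only by the tool jog_arm, never from a script. Its argument "commands" is a list of rows, each a list of 3 entries, a list of its own where there are three numbers: the shift along the tool's x, y, z in cm, then the turn, a rotation vector about the tool's x, y, z in degrees, then the closure, from 0 (fully open) to 1 (shut). In form: [[[tx, ty, tz], [wx, wy, wz], hand], ...]. A call has 1 to 12 rows; each row shifts and turns the pose as measured when the row begins, along the tool's axes as they then stand; what a row does not reach is not made up. A row lasts 1/10 s, in which the tool goes at most 50 mm and 8.59 degrees, less where a joint would pass 70% of its speed; a pose out of reach is approached as far as the arm can. A call is refused whole if a number of a shift passes 5 or a number of a turn 8.59, either way. A call with a gripper value outside its range is refused whole. The fingers move at their own pace and stop on an object; the grip force is fixed at half the most. Time passes only in rows, so rows that do not move let the fingers close. It gives the time, the measured TCP pose, the force and the opening at its end, in the units of the state.
- r.state(): the state, without advancing time (a new reading comes with each control period).
- r.snapshot(name): name is "scene" or "top" or "wrist"; returns a dict with "img" (384x512x3 uint8, red, green, blue), "fx", "fy", "cx", "cy" (pixels), "dist" ([k1, k2, p1, p2, k3] as OpenCV has them; the pictures are not rectified), "rvec" (rotation vector, rad) and "tvec" (3), from world to camera coordinates, as OpenCV has them. Camera axes: x right, y down, z forward; pixel columns grow to the right and rows downward; lengths in m; the calibration is good to about 2 mm. A picture is of the moment at which its call begins. There is no depth.
- r.close_job(): hands the job in, once; it reports no verdict.
Trained networks look in the newest picture that a camera, given by its name, has taken for a name from the list of things; names that differ only in an ending like _2 or _b are one class to them, and where a whole thing is asked for, a point or a joint stands for the part that bears it (a point fixed in the world has none). Each returns a list of dicts, best first, with "confidence" (0 to 1); they miss things now and then, are a little off and sometimes report something else, mostly with a low value. They report only what shows in the picture. A call takes as long as a camera call.
- r.masks_of(name, camera): "region" (384x512 bool, what is visible of it) and "extent" ([left, top, right, bottom] in pixels, round what is visible of it).
The state is a dict: "clock": time; "q": joint angles; "qvel": joint speeds; "joint_torque": joint torques, N m; "tool_pos": TCP position; "ee_rot": TCP orientation; "contact_force": force on the tool from outside, world axes, zero at the start; "wrist_torque": the same for the moment, N m; "opening": opening from 0.0 (shut) to 1.0 (fully open).
Only numpy, scipy, OpenCV 4.12 (cv2) and the standard library are available. Lean on these libraries where they do the work, as an engineer would, in place of code of your own. Each camera call takes 0.05 s, during which the arm holds its last target.

### The job

Flick the dark index disc (its red pin is there to be pushed) so that it spins freely, either way, and let it run by itself until it has made at least two full turns, faster than one turn in five seconds at first. Then brake it with a fingertip, best pressed down on top of its rim, so that the first time it comes to a standstill its white mark is within the green window on the stand, and finish while still holding the disc there with the fingertip pressed on it. Pick nothing up and leave the loose things where they are.

Things in the scene. Friction and masses are not known exactly. Their poses are not given: they have to be found in the camera images.
- wheel (a joint): turn of the disc about its upright axis, rad, growing counter-clockwise seen from above; no end stops, it counts on over many turns and may be spun either way. At 0 and every whole turn the white mark is at the middle of the green window. Starts at rest between 1.6 and 4.7. Nearly frictionless: left alone, the disc (about 1 kg) loses about a tenth of its speed each second
- axis (a point): centre of the disc at the level of its upper face, 90 mm above the bench. Dark disc, 216 mm across, 12 mm thick, lying flat; aluminium boss in its middle 48 mm across, up to 10 mm above the face; else only the red pin stands up. The bearing is sprung: pressed down, the disc gives level, by 2 mm at about 13 N and 10 mm (its stop) at about 33 N. The frame is fixed to the stand: x points from the axis to the middle of the green window, z up
- pin (a point): centre of the top of the red pin fixed upright on the disc, 14 mm in diameter, rising 26 mm above the disc's face, 52 mm from the axis and exactly opposite the white mark; it goes round with the disc
- mark (a point): point on the white radial stripe (12 mm wide, from 43 to 105 mm from the axis) on the disc's upper face, 100 mm from the axis; goes round with the disc
- index (a point): fixed point, 100 mm from the axis towards the middle of the green window, level with the disc's upper face: where mark should stop. The window is the green arc just outside the rim, 115 to 135 mm from the axis, reaching 12 degrees to either side of its middle (black line); its top is 2 mm below the disc's face
- head (a point): centre of the top of the fixed red and grey marking head behind the window, 104 mm above the bench, 40 mm wide, 160 to 210 mm from the axis; its stylus points at the disc and ends 138 mm from the axis at 98 mm height. The aluminium base plate is 14 mm thick and reaches 130 mm from the axis to both sides and backwards, 230 mm towards the head
- collar: steel ring, 44 mm across, 22 mm tall, lying on the stand's base plate beside the red marking head; not to be moved; origin at the centre of its underside
- gauge: brass gauge plug, 32 mm across the foot, 45 mm tall, standing on the stand's base plate on the other side of the red marking head; not to be moved; origin at the centre of its underside
- blank: aluminium block 70 x 50 x 20 mm on the bench to the left; not to be moved; origin at the centre of its underside
- jar: white jar with yellow cap, 56 mm across, 70 mm tall, on the bench to the left; not to be moved; origin at the centre of its underside
- hub: steel flanged hub, flange 72 mm across, 45 mm tall, on the bench to the left; not to be moved; origin at the centre of its underside
- driver: screwdriver, 180 mm, orange handle, lying on the bench to the right; not to be moved; origin at the centre of its underside
- case: black closed case 90 x 60 x 30 mm on the bench to the right; not to be moved; origin at the centre of its underside

How it is judged (in metres and radians):
On the way, in this order (a step that is already met when the one before it is completed fails the run):
1. the disc spins freely at 1.2 rad/s or more, touched by nothing ((velocity of joint wheel above 1.2 rad/s or velocity of joint wheel below -1.2 rad/s) and contact force between the fingers and wheel below 0.1 N), for 0.4 s.
2. the disc has made about two turns and is still running, untouched ((value of joint wheel above 14.1 rad or value of joint wheel below -7.8 rad) and (velocity of joint wheel above 0.2 rad/s or velocity of joint wheel below -0.2 rad/s) and contact force between the fingers and wheel below 0.1 N), for 0.1 s.
3. a fingertip has braked the disc to a standstill with the white mark in the green window (horizontal distance between mark and index below 0.021 m and velocity of joint wheel between -0.05 and 0.05 rad/s and contact force between the fingers and wheel above 1 N), for 0.3 s.
At the end, for the whole second after the job is handed in: The disc stands still (below 0.05 rad/s) with the white mark within 21 mm of the window's middle (12 degrees), and the fingers press on the disc with more than 1 N (all of step 3); the arm keeps its last pose, push and grip.
It fails at once if after its two turns the disc came to a standstill with the mark outside the green window ((value of joint wheel above 14.1 rad or value of joint wheel below -7.8 rad) and velocity of joint wheel between -0.05 and 0.05 rad/s and horizontal distance between mark and index above 0.0225 m).
It fails at once if a loose thing was picked up or moved by more than 20 mm (distance of any of collar, gauge, blank, jar, hub, driver, case from where it was at the start of the episode above 0.02 m).
It also fails if it takes over 54 s, if anything falls off the work surface, if the arm or the gripper's body presses on something with over 40 N, if the wrist force passes 120 N, or if a joint passes its speed limit or range.

## Working session

There is one attempt and no reset: what is moved stays moved. The work goes in short steps, Python scripts to look and compute and a tool call to move; the robot and the scene stay as the last step left them, time stands still between calls to the robot, and variables do not carry over. Pictures are saved under pics/ and viewed, and the job is handed in when it is done.

Besides the shell and the picture viewer there is one more tool, called after "Request:" by a JSON object that holds its "name" and its "arguments", one argument or row to a line. jog_arm: Moves the arm, as the interface text tells. Its arguments: {"type":"object","properties":{"commands":{"type":"array","items":{"type":"array"}}},"required":["commands"]}

```bash
ls; mkdir -p pics; python3 - <<'E'
from station import r
import cv2
print(r.state())
for c in ["scene","top","wrist"]:
    s=r.snapshot(c); cv2.imwrite(f"pics/a_{c}.png",s["img"][:,:,::-1])
    print(c,s["fx"],s["cx"],s["cy"],s["dist"],s["rvec"],s["tvec"])
E
```

```text
pics
{'clock': 0.0, 'q': array([-7.75951347e+01,  1.50966748e+01, -2.80407341e+00,  7.21593804e+01,
       -2.61372332e-04,  8.11028891e+01]), 'qvel': array([-0.00949479,  0.06260639, -0.06524366, -0.02707859,  0.07810109,
       -0.01122528]), 'joint_torque': array([-4.58523544e-03, -6.37623167e+01,  3.84576917e+01,  1.31889211e-02,
       -2.29282978e-04,  2.40692219e-05]), 'tool_pos': array([ 0.19066814, -0.48886909,  0.25284264]), 'ee_rot': array([-98.64805412,  89.93987084, 102.65392218]), 'contact_force': array([ 0.55017143, -0.25893003, -0.27870663]), 'wrist_torque': array([0.03394181, 0.01594558, 0.00221715]), 'opening': 0.999370064129405}
scene 354.26831263536303 256.194984789761 195.79895997773144 [-0.01395519  0.          0.          0.          0.        ] [ 2.08442163  1.4054965  -0.51543983] [-0.2131703  -0.34008889  1.58171956]
top 379.77979490655883 257.83897545400544 190.62163535682507 [-0.12696117  0.          0.          0.          0.        ] [ 2.14199864 -2.1022964   0.20723883] [-0.0151908   0.58798921  1.3887297 ]
wrist 271.15541343683043 256.2586926678627 187.98989412933352 [-0.0352907  0.         0.         0.         0.       ] [-2.37545998  1.62456615  0.25087546] [-0.52497042 -0.0388003   0.38034182]
```

View pics/a_scene.png

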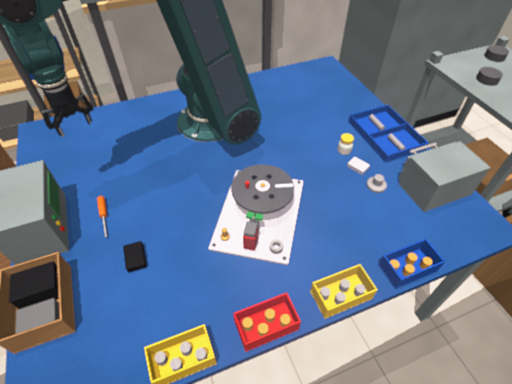

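View pics/a_top.png

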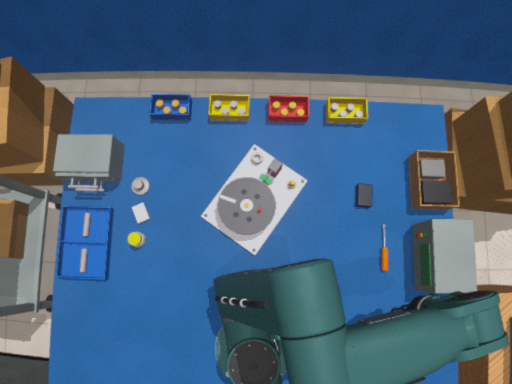

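```bash
cat > h.py <<'E'
import numpy as np, cv2
from station import r
def cam(s):
    K=np.array([[s["fx"],0,s["cx"]],[0,s["fy"],s["cy"]],[0,0,1]],float)
    return K,np.array(s["dist"],float),np.array(s["rvec"],float),np.array(s["tvec"],float)
def plane(s,uv,z):
    K,d,rv,tv=cam(s); R=cv2.Rodrigues(rv)[0]; C=-R.T@tv
    n=cv2.undistortPoints(np.array(uv,float).reshape(-1,1,2),K,d).reshape(-1,2)
    D=np.c_[n,np.ones(len(n))]@R
    t=(z-C[2])/D[:,2]
    return C+t[:,None]*D
def proj(s,P):
    K,d,rv,tv=cam(s); return cv2.projectPoints(np.array(P,float).reshape(-1,1,3),rv,tv,K,d)[0].reshape(-1,2)
E
python3 - <<'E'
from h import *
for c in ["top","scene"]:
    s=r.snapshot(c)
    for n in ["wheel","pin","mark","head","collar","gauge"]:
        for m in r.masks_of(n,c)[:2]:
            v,u=np.nonzero(m["region"]); print(c,n,m["confidence"],m["extent"],u.mean(),v.mean(),len(u), plane(s,[[u.mean(),v.mean()]],.09)[0])
E
```

```text
top wheel 0.85 [216.2, 177.1, 275.4, 234.1] 246.0847975553858 205.51527883880826 2618 [0.52489921 0.03818113 0.09      ]
top wheel 0.33 [249.2, 151.5, 261.1, 163.4] 256.5 158.11111111111111 72 [0.70680186 0.00320378 0.09      ]
top pin 0.56 [213.3, 176.6, 274.7, 234.3] 245.76400154499808 205.2406334492082 2589 [0.52590066 0.03938878 0.09      ]
top mark 0.98 [217.0, 173.7, 278.0, 232.6] 245.85134128166916 205.53166915052162 2684 [0.52482147 0.03904065 0.09      ]
top mark 0.47 [200.4, 144.0, 305.7, 257.3] 253.2601340033501 199.6103852596315 5970 [0.54748991 0.01217247 0.09      ]
top head 0.91 [202.3, 142.2, 305.0, 255.0] 253.21516696825137 199.16170422766902 6079 [0.54916977 0.01237324 0.09      ]
top head 0.35 [381.3, 244.7, 385.8, 269.8] 384.2471264367816 258.2701149425287 174 [ 0.3381181  -0.47183762  0.09      ]
top collar 0.55 [248.9, 153.6, 262.1, 161.9] 256.0769230769231 157.84615384615384 52 [0.70781048 0.00482351 0.09      ]
top gauge 0.39 [288.1, 180.3, 295.0, 186.1] 291.0 184.25 48 [ 0.60827741 -0.12747779  0.09      ]
scene pin 0.7 [229.5, 162.5, 296.9, 212.7] 262.79452614379085 188.1123366013072 2448 [0.53967016 0.03638585 0.09      ]
scene pin 0.61 [207.2, 163.1, 303.4, 267.1] 259.24766426711597 213.39362842701792 6529 [ 0.63450699 -0.01546825  0.09      ]
scene mark 0.69 [209.5, 163.2, 303.8, 261.6] 259.2328250275114 213.49504794843577 6361 [ 0.63486472 -0.01566604  0.09      ]
scene mark 0.6 [231.4, 162.6, 295.7, 213.7] 262.5147486497715 188.23680930619028 2407 [0.53983198 0.03529265 0.09      ]
scene head 0.92 [210.7, 163.6, 305.6, 261.8] 259.1546359676416 213.1743932794026 6428 [ 0.63358319 -0.0154103   0.09      ]
scene collar 0.74 [268.2, 236.1, 285.4, 256.0] 276.0133333333333 245.93333333333334 150 [ 0.76540591 -0.01533429  0.09      ]
```

```bash
python3 - <<'E'
from h import *
for c,b in (("top",(195,135,315,262)),("scene",(200,155,312,270))):
    s=r.snapshot(c); im=s["img"]; x0,y0,x1,y1=b
    cv2.imwrite(f"pics/b_{c}.png",cv2.resize(im[y0:y1,x0:x1,::-1],None,fx=5,fy=5,interpolation=cv2.INTER_CUBIC))
    h=cv2.cvtColor(im,cv2.COLOR_RGB2HSV)
    m=((h[...,1]<90)&(h[...,2]<140)).astype(np.uint8); mm=np.zeros_like(m); mm[y0:y1,x0:x1]=m[y0:y1,x0:x1]
    n,l,st,ce=cv2.connectedComponentsWithStats(mm); k=1+np.argmax(st[1:,4]); 
    cs,_=cv2.findContours((l==k).astype(np.uint8),0,2); cc=max(cs,key=cv2.contourArea)
    hull=cv2.convexHull(cc).reshape(-1,2)
    P=plane(s,hull,.09); print(c,st[k],cv2.minEnclosingCircle(P[:,:2].astype(np.float32)),cv2.fitEllipse(P[:,:2].astype(np.float32)))
    def col(mask,z,name):
        mk=np.zeros(mask.shape,np.uint8); mk[y0:y1,x0:x1]=mask[y0:y1,x0:x1]
        n,l,st,ce=cv2.connectedComponentsWithStats(mk)
        for i in range(1,n):
            if st[i,4]>3: print(name,st[i],ce[i],plane(s,[ce[i]],z)[0])
    col((h[...,0]>45)&(h[...,0]<80)&(h[...,1]>110),.088,"green")
    col(((h[...,0]<8)|(h[...,0]>172))&(h[...,1]>130)&(h[...,2]>80),.11,"red")
    col((h[...,1]<50)&(h[...,2]>185),.09,"white")
    col((h[...,0]>12)&(h[...,0]<35)&(h[...,1]>110),.04,"brass")
E
```

```text
top [ 218  178   57   57 2225] ((0.527549147605896, 0.03360845148563385), 0.11045849323272705) ((0.525597095489502, 0.03760343790054321), (0.20494259893894196, 0.2164192795753479), 65.40455627441406)
green [260 175  12   9  47] [265.55319149 178.82978723] [ 0.62758996 -0.03220783  0.088     ]
red [259 208   2   3   6] [259.5 209. ] [ 0.50998326 -0.01138242  0.11      ]
white [ 201  145   73   84 1148] [240.40505226 178.04006969] [0.62835407 0.06192947 0.09      ]
white [ 235  164   72   91 1404] [277.51638177 203.53846154] [ 0.53447431 -0.07770748  0.09      ]
white [240 199  13  12 106] [246.17924528 204.70754717] [0.52791913 0.03790451 0.09      ]
brass [289 181   6   7  30] [291.53333333 184.2       ] [ 0.6191746  -0.13406436  0.04      ]
brass [245 204   3   3   8] [246.125 204.875] [0.53502622 0.03954635 0.04      ]
scene [ 232  165   61   49 2111] ((0.5365233421325684, 0.03394501656293869), 0.11022400110960007) ((0.5365203619003296, 0.0354149155318737), (0.20895369350910187, 0.2218073010444641), 74.7491226196289)
green [247 212  15   7  64] [254.234375 215.3125  ] [ 0.63420091 -0.03257529  0.088     ]
red [245 181   4   7  23] [246.82608696 183.86956522] [ 0.51831663 -0.01281941  0.11      ]
red [244 236  12  13 130] [249.22307692 241.86153846] [ 0.73434785 -0.08822869  0.11      ]
white [234 170   5   7  19] [235.73684211 172.94736842] [ 0.43843026 -0.02437403  0.09      ]
white [ 208  179   95   85 3354] [257.77280859 229.46541443] [ 0.69022264 -0.04321393  0.09      ]
white [255 180  15  12 116] [262.25       185.42241379] [0.52771153 0.03936933 0.09      ]
brass [261 184   4   3   9] [262.33333333 184.88888889] [0.48440534 0.05832389 0.04      ]
brass [221 228   8  12  61] [224.42622951 234.73770492] [ 0.63699885 -0.1370947   0.04      ]
```

```bash
ls pics
```

```text
a_scene.png
a_top.png
a_wrist.png
b_scene.png
b_top.png
```

View pics/b_top.png

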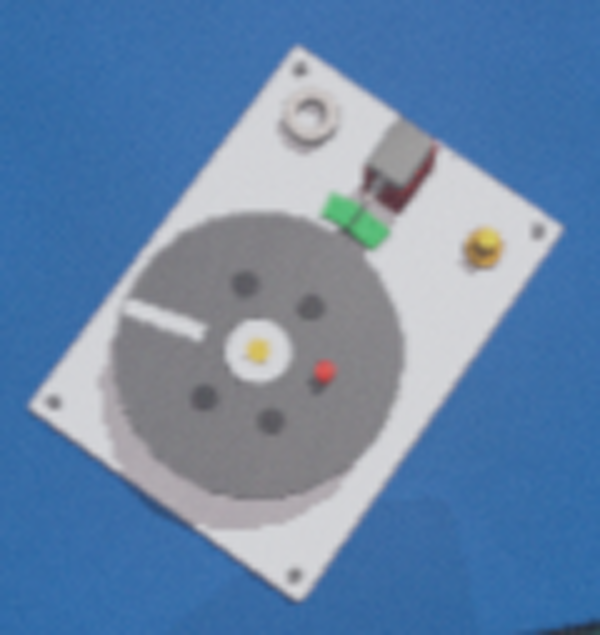

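View pics/b_scene.png

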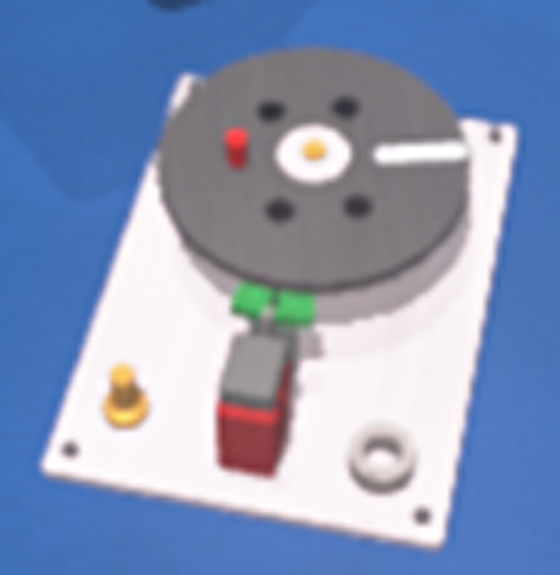

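```bash
python3 - <<'E'
from h import *
from scipy.spatial.transform import Rotation as Ro
st=r.state(); R=Ro.from_euler("xyz",st["ee_rot"],degrees=True).as_matrix(); print(R.round(3), st["clock"])
st_=r.snapshot("top"); sc=r.snapshot("scene")
print("boss",plane(st_,[[246.2,204.7]],.1),plane(sc,[[262.5,185.4]],.1))
# crop coords -> px : pin
print("pin top", plane(st_,[[195+325/5-.4,135+372/5-.4]],.11), plane(sc,[[200+236/5-.4,155+133/5-.4]],.116))
print("pin foot scene", plane(sc,[[200+237/5-.4,155+165/5-.4]],.09))
print("mark ends top", plane(st_,[[195+123/5-.4,135+307/5-.4],[195+205/5-.4,135+333/5-.4]],.09))
print("mark ends scene", plane(sc,[[200+375/5-.4,155+155/5-.4],[200+467/5-.4,155+151/5-.4]],.09))
print("win", plane(st_,[[195+355/5-.4,135+221/5-.4]],.088), plane(sc,[[200+273/5-.4,155+304/5-.4]],.088))
print("cams",[ -cv2.Rodrigues(s["rvec"])[0].T@s["tvec"] for s in (st_,sc)])
E
```

```text
[[ 0.     0.363 -0.932]
 [ 0.    -0.932 -0.363]
 [-1.    -0.    -0.   ]] 0.95
boss [[0.52639686 0.03753918 0.1       ]] [[0.53614296 0.03665129 0.1       ]]
pin top [[ 0.50999012 -0.01174528  0.11      ]] [[ 0.51217159 -0.0104113   0.116     ]]
pin foot scene [[ 0.51741943 -0.01232038  0.09      ]]
mark ends top [[0.55861271 0.13875869 0.09      ]
 [0.54027308 0.07732538 0.09      ]]
mark ends scene [[0.5442632  0.07802174 0.09      ]
 [0.56450598 0.13766859 0.09      ]]
win [[ 0.62770771 -0.03238149  0.088     ]] [[ 0.6344829  -0.03280569  0.088     ]]
cams [array([ 0.31295828, -0.00226737,  1.47532513]), array([ 1.26666993, -0.27908061,  0.99025254])]
```

Request:
{"name": "jog_arm", "arguments": {
  "commands": [
    [[0,0,0],[-8.2,0,0],1],
    [[0,0,0],[-8.2,0,0],1],
    [[0,0,0],[-8.2,0,0],1],
    [[0,0,0],[-8.2,0,0],1],
    [[0,0,0],[0,0,0],1]
  ]
}}

```text
clock: 1.55
tool_pos: [0.1907, -0.4892, 0.2533]
ee_rot: [146.3, 90.0, 21.6]
contact_force: [1.4, -0.2, -0.7]
opening: 0.144
```

```bash
cat >> h.py <<'E'
from scipy.spatial.transform import Rotation as Ro
def go(p):
    st=r.state(); R=Ro.from_euler("xyz",st["ee_rot"],degrees=True).as_matrix()
    print("clock",st["clock"],"pos",st["tool_pos"].round(4),"F",st["contact_force"].round(1),"q",st["q"].round(1)); print(R.round(3)); print("shift cm",(R.T@(np.array(p)-st["tool_pos"])*100).round(2))
E
python3 -c "
from h import *
go([.476,-.036,.253])"
```

```text
clock 1.55 pos [ 0.1907 -0.4892  0.2533] F [ 1.4 -0.2 -0.7] q [-77.6  15.1  -2.8  72.2   0.   47.1]
[[ 0.     0.822 -0.569]
 [ 0.    -0.569 -0.822]
 [-1.     0.    -0.   ]]
shift cm [ 3.00e-02 -2.35e+00 -5.35e+01]
```

Request:
{"name": "jog_arm", "arguments": {
  "commands": [
    [[0,-0.2,-4.6],[0,0,0],1],
    [[0,-0.2,-4.6],[0,0,0],1],
    [[0,-0.2,-4.6],[0,0,0],1],
    [[0,-0.2,-4.6],[0,0,0],1],
    [[0,-0.2,-4.6],[0,0,0],1],
    [[0,-0.2,-4.6],[0,0,0],1],
    [[0,-0.2,-4.6],[0,0,0],1],
    [[0,-0.2,-4.6],[0,0,0],1],
    [[0,-0.2,-4.6],[0,0,0],1],
    [[0,-0.2,-4.6],[0,0,0],1],
    [[0,0,0],[0,0,0],1]
  ]
}}

```text
clock: 2.65
tool_pos: [0.4533, -0.0918, 0.2531]
ee_rot: [97.5, 89.8, -30.6]
contact_force: [-1.1, -1.7, -0.9]
opening: 0.0
```

```bash
python3 -c "
from h import *
go([.476,-.036,.16])"
```

```text
clock 2.65 pos [ 0.4533 -0.0918  0.2531] F [-1.1 -1.7 -0.9] q [-21.5   8.8 -11.1  69.8  -0.  106.6]
[[ 0.003  0.787 -0.617]
 [-0.002 -0.617 -0.787]
 [-1.     0.004 -0.001]]
shift cm [ 9.3  -1.69 -5.79]
```

Request:
{"name": "jog_arm", "arguments": {
  "commands": [
    [[2.5,-0.8,-3.2],[0,0,0],1],
    [[2.5,-0.8,-2.9],[0,0,0],1],
    [[2.5,0,0],[0,0,0],1],
    [[1.5,0,0],[0,0,0],1],
    [[0,0,0],[0,0,0],1]
  ]
}}

```text
clock: 3.15
tool_pos: [0.4804, -0.032, 0.1606]
ee_rot: [97.1, 89.6, -32.1]
contact_force: [-0.2, 1.0, 0.4]
opening: -0.005
```

```bash
python3 - <<'E'
from h import *
go([.476,-.036,.125])
for c,b in (("top",(195,135,315,262)),("scene",(200,110,312,270)),("wrist",(0,0,512,384))):
    s=r.snapshot(c); x0,y0,x1,y1=b
    cv2.imwrite(f"pics/c_{c}.png",cv2.resize(s["img"][y0:y1,x0:x1,::-1],None,fx=3.7 if c!="wrist" else 1,fy=3.7 if c!="wrist" else 1,interpolation=cv2.INTER_CUBIC))
E
```

```text
clock 3.15 pos [ 0.4804 -0.032   0.1606] F [-0.2  1.   0.4] q [-1.350e+01  1.350e+01 -2.000e+01  5.620e+01 -1.000e-01  1.157e+02]
[[ 0.006  0.775 -0.632]
 [-0.004 -0.632 -0.775]
 [-1.     0.007 -0.001]]
shift cm [ 3.56 -0.11  0.59]
```

View pics/c_scene.png

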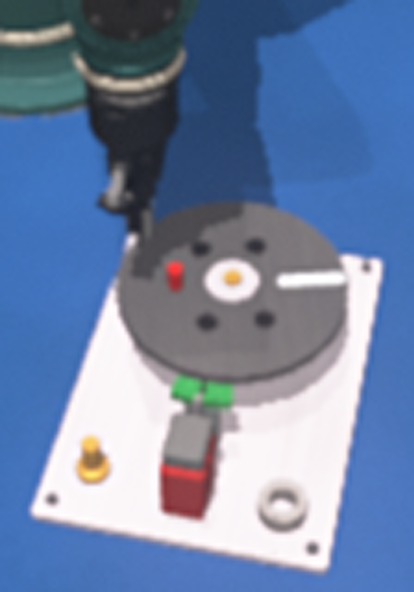

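View pics/c_wrist.png

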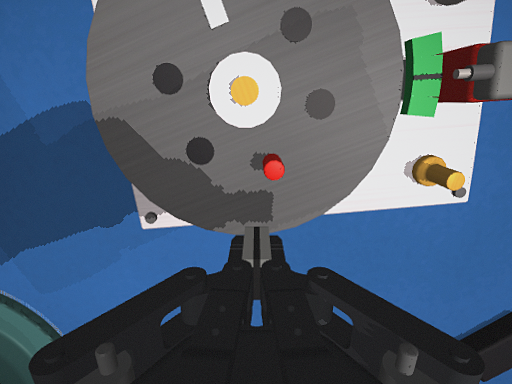

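```bash
python3 - <<'E'
from h import *
s=r.snapshot("wrist")
print(proj(s,[[.4804,-.032,.138],[.4804,-.032,.09]]))
A=plane(s,[[245,91]],.1)[0]; P=plane(s,[[274,166]],.116)[0]; W=plane(s,[[428,77]],.088)[0]; print(A,P,W)
for v in(P-A,W-A): print(np.hypot(*v[:2]),np.degrees(np.arctan2(v[1],v[0])))
print(np.hypot(.4804-A[0],-.032-A[1]))
E
```

```text
[[253.415383   237.54212314]
 [253.31641859 208.00453935]]
[0.52999474 0.03697734 0.1       ] [ 0.51528959 -0.01014958  0.116     ] [ 0.63447667 -0.03432953  0.088     ]
0.04936788314309458 -107.32963398070498
0.12649563588018226 -34.31277097137112
0.08495594024317844
```

Request:
{"name": "jog_arm", "arguments": {
  "commands": [
    [[1.7,0,0.5],[0,0,0],1],
    [[1.3,0,0],[0,0,0],1],
    [[0,0,0],[0,0,0],1]
  ]
}}

```text
clock: 3.65
tool_pos: [0.4806, -0.0382, 0.1355]
ee_rot: [107.7, 89.1, -21.6]
contact_force: [0.4, 0.7, -0.2]
opening: -0.001
```

Request:
{"name": "jog_arm", "arguments": {
  "commands": [
    [[0.6,0,0],[0,0,0],1],
    [[0,0,0],[0,0,0],1]
  ]
}}

```text
clock: 3.85
tool_pos: [0.4814, -0.0388, 0.1308]
ee_rot: [108.6, 88.9, -20.8]
contact_force: [0.6, 0.4, 0.5]
opening: 0.001
```

Request:
{"name": "jog_arm", "arguments": {
  "commands": [
    [[0.5,0,0],[0,0,0],1],
    [[0,0,0],[0,0,0],1]
  ]
}}

```text
clock: 4.05
tool_pos: [0.482, -0.039, 0.1264]
ee_rot: [108.9, 88.8, -20.5]
contact_force: [0.3, -0.9, -0.7]
opening: -0.002
```

Request:
{"name": "jog_arm", "arguments": {
  "commands": [
    [[0.6,0,0],[0,0,0],1],
    [[0,0,0],[0,0,0],1]
  ]
}}

```text
clock: 4.25
tool_pos: [0.4824, -0.039, 0.1202]
ee_rot: [109.2, 88.8, -20.2]
contact_force: [0.3, -0.1, -0.6]
opening: 0.0
```

Request:
{"name": "jog_arm", "arguments": {
  "commands": [
    [[0.5,0,0],[0,0,0],1],
    [[0,0,0],[0,0,0],1]
  ]
}}

```text
clock: 4.45
tool_pos: [0.4824, -0.039, 0.1147]
ee_rot: [109.2, 88.8, -20.2]
contact_force: [0.8, -0.1, 0.1]
opening: 0.001
```

Request:
{"name": "jog_arm", "arguments": {
  "commands": [
    [[0.4,0,0],[0,0,0],1],
    [[0,0,0],[0,0,0],1]
  ]
}}

```text
clock: 4.65
tool_pos: [0.483, -0.0393, 0.1108]
ee_rot: [108.4, 88.8, -21.0]
contact_force: [-0.9, -1.7, 10.0]
opening: 0.001
```

Request:
{"name": "jog_arm", "arguments": {
  "commands": [
    [[-2,0,0],[0,0,0],1],
    [[-2,0,0],[0,0,0],1],
    [[0,0,0],[0,0,0],1]
  ]
}}

```text
clock: 4.95
tool_pos: [0.4819, -0.039, 0.1511]
ee_rot: [107.8, 88.8, -21.6]
contact_force: [0.4, -0.7, -0.8]
opening: -0.002
```

```bash
cat >> h.py <<'E'
A=np.array([.530,.037]); d=np.array([-.809,.588]); n=np.array([-.588,-.809])
def want(nn,dd,z):
    p=A+nn*n+dd*d; go([p[0],p[1],z])
    R=Ro.from_euler("xyz",r.state()["ee_rot"],degrees=True)
    T=Ro.from_matrix(np.array([[0,-d[0],n[0]],[0,-d[1],n[1]],[-1,0,0]]))
    print("rotvec tool deg",(R.inv()*T).as_rotvec(degrees=True).round(2))
E
python3 -c "
from h import *
want(.05,-.052,.15)"
```

```text
clock 4.95 pos [ 0.4819 -0.039   0.1511] F [ 0.4 -0.7 -0.8] q [-14.2  13.6 -21.5  53.8  -0.2 115.2]
[[ 0.019  0.773 -0.635]
 [-0.008 -0.635 -0.773]
 [-1.     0.02  -0.006]]
shift cm [ 0.22  4.38 -4.24]
rotvec tool deg [-3.39 -0.33 -1.13]
```

Request:
{"name": "jog_arm", "arguments": {
  "commands": [
    [[0.1,2,-2.4],[-2,-0.2,-0.6],1],
    [[0.1,2.4,-2.4],[-2,-0.2,-0.6],1],
    [[0,0,0],[0,0,0],1]
  ]
}}

```text
clock: 5.25
tool_pos: [0.5475, -0.0283, 0.1485]
ee_rot: [-49.6, 89.9, -174.9]
contact_force: [-1.0, -0.6, -0.5]
opening: 0.004
```

```bash
python3 -c "
from h import *
want(.05,-.052,.125)"
```

```text
clock 5.25 pos [ 0.5475 -0.0283  0.1485] F [-1.  -0.6 -0.5] q [-11.5  20.4 -11.6  58.1  -0.  113.8]
[[-0.002  0.816 -0.578]
 [-0.    -0.578 -0.816]
 [-1.    -0.002  0.002]]
shift cm [ 2.36 -0.06  0.74]
rotvec tool deg [0.71 0.09 0.1 ]
```

Request:
{"name": "jog_arm", "arguments": {
  "commands": [
    [[1.2,0,0.7],[0,0,0],1],
    [[1.2,0,0.1],[0,0,0],1],
    [[0,0,0],[0,0,0],1]
  ]
}}

```text
clock: 5.55
tool_pos: [0.5423, -0.0347, 0.1211]
ee_rot: [-58.1, 89.7, 176.7]
contact_force: [-0.3, 0.9, -0.4]
opening: -0.001
```

```bash
python3 - <<'E'
from h import *
want(.05,-.052,.125)
s=r.snapshot("wrist")
cv2.imwrite("pics/d_wrist.png",s["img"][:,:,::-1])
st=r.state()["tool_pos"]; print(proj(s,[[st[0],st[1],st[2]-.022]]))
E
```

```text
clock 5.55 pos [ 0.5423 -0.0347  0.1211] F [-0.3  0.9 -0.4] q [-12.2  21.3 -14.9  54.1  -0.  113. ]
[[-0.005  0.816 -0.577]
 [ 0.    -0.577 -0.816]
 [-1.    -0.004  0.003]]
shift cm [-0.39 -0.01 -0.07]
rotvec tool deg [0.74 0.15 0.23]
[[256.49076479 239.67866353]]
```

View pics/d_wrist.png

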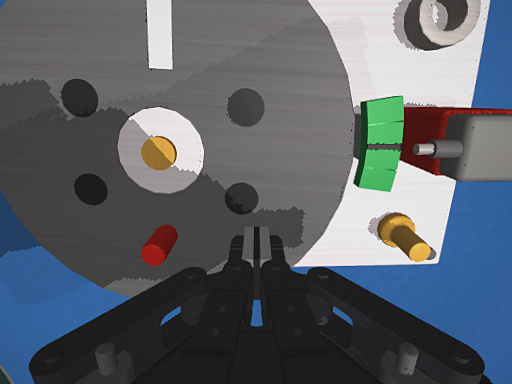

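Request:
{"name": "jog_arm", "arguments": {
  "commands": [
    [[-0.3,-0.8,0],[0,0,0],1],
    [[0,-1.2,0],[0,0,0],1],
    [[0,-1.3,0],[0,0,0],1],
    [[0,-1.3,0],[0,0,0],1],
    [[0,-1.3,0],[0,0,0],1],
    [[-0.5,0,0],[0,0,0],1],
    [[-3,0,0],[0,0,0],1],
    [[-2,0,1],[0,0,0],1]
  ]
}}

```text
clock: 6.4
tool_pos: [0.4822, -0.0041, 0.1825]
ee_rot: [-58.2, 89.7, 176.6]
contact_force: [-0.9, -0.7, -0.4]
opening: 0.001
```

```bash
cat >> h.py <<'E'
def wheel(cam="wrist",save=None):
    s=r.snapshot(cam); t=r.state()["clock"]-.05; im=s["img"]
    h=cv2.cvtColor(im,cv2.COLOR_RGB2HSV)
    if save: cv2.imwrite(save,im[:,:,::-1])
    # sample along arc radii 60-95 for brightness each angle
    th=np.radians(np.arange(0,360,1.)); pr=np.zeros(360); ok=np.zeros(360)
    for rr in np.arange(.065,.100,.004):
        P=np.c_[A[0]+rr*np.cos(th),A[1]+rr*np.sin(th),np.full(360,.09)]
        uv=proj(s,P).round().astype(int); inb=(uv[:,0]>=0)&(uv[:,0]<512)&(uv[:,1]>=0)&(uv[:,1]<384)
        u=np.clip(uv[:,0],0,511); v=np.clip(uv[:,1],0,383)
        pr+=inb*(h[v,u,2]>150)*(h[v,u,1]<60); ok+=inb
    w=np.where((ok>=4)&(pr/np.maximum(ok,1)>.6),pr,0)
    mk=None
    if w.sum()>0: mk=np.degrees(np.angle((w*np.exp(1j*th)).sum()))
    # red pin
    m=(((h[...,0]<8)|(h[...,0]>172))&(h[...,1]>130)&(h[...,2]>80)).astype(np.uint8)
    nn,l,stt,ce=cv2.connectedComponentsWithStats(m); pin=None
    for i in range(1,nn):
        if stt[i,4]<8: continue
        q=plane(s,[ce[i]],.105)[0][:2]-A
        if .038<np.hypot(*q)<.066: pin=np.degrees(np.arctan2(q[1],q[0]))
    W=-34.3
    f=lambda a:None if a is None else round((a-W+180)%360-180,1)
    return t, f(mk), f(pin+180) if pin is not None else None, int((w>0).sum())
E
python3 - <<'E'
from h import *
print(wheel("wrist","pics/e_wrist.png")); print(wheel("scene")); print(wheel()); print(wheel("top","pics/e_top.png")); print(r.state()["tool_pos"])
E
```

```text
(6.4, np.float64(-13.1), np.float64(-12.4), 8)
(6.45, np.float64(-22.6), np.float64(-24.6), 13)
(6.5, np.float64(-33.2), np.float64(-33.1), 8)
(6.55, None, None, 0)
[ 0.48216997 -0.00472017  0.18083785]
```

View pics/e_wrist.png

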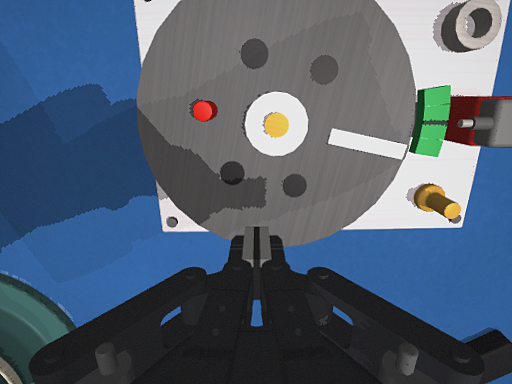

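```bash
python3 -c "
from h import *
want(.09,0,.14)"
```

```text
clock 6.6 pos [ 0.4822 -0.0047  0.1808] F [-0.1  0.2 -0.6] q [-10.2  13.2 -17.   60.1  -0.  115. ]
[[-0.006  0.817 -0.577]
 [ 0.    -0.577 -0.817]
 [-1.    -0.005  0.003]]
shift cm [4.09 1.4  2.82]
rotvec tool deg [0.77 0.17 0.27]
```

Request:
{"name": "jog_arm", "arguments": {
  "commands": [
    [[0,0.7,1.5],[0.4,0.1,0.1],1],
    [[0,0.7,1.4],[0.4,0.1,0.1],1],
    [[1.5,0,0],[0,0,0],1],
    [[1.5,0,0],[0,0,0],1],
    [[0.8,0,0],[0,0,0],1],
    [[0,0,0],[0,0,0],1]
  ]
}}

```text
clock: 7.2
tool_pos: [0.4754, -0.0362, 0.1368]
ee_rot: [-79.1, 89.6, 154.9]
contact_force: [-0.3, 0.3, -0.2]
opening: -0.002
```

```bash
python3 - <<'E'
from h import *
want(.09,0,.125)
print(wheel("wrist","pics/f_wrist.png")); print(wheel("scene")); print(wheel())
E
```

```text
clock 7.2 pos [ 0.4754 -0.0362  0.1368] F [-0.3  0.3 -0.2] q [-1.420e+01  1.470e+01 -2.250e+01  5.330e+01  1.000e-01  1.118e+02]
[[-0.006  0.808 -0.589]
 [ 0.003 -0.589 -0.808]
 [-1.    -0.007  0.001]]
shift cm [ 1.18  0.12 -0.13]
rotvec tool deg [-0.04  0.08  0.39]
(7.2, np.float64(-173.2), np.float64(-172.1), 8)
(7.25, np.float64(176.3), np.float64(179.2), 13)
(7.3, np.float64(167.8), np.float64(168.4), 8)
```

Request:
{"name": "jog_arm", "arguments": {
  "commands": [
    [[0.7,0,0],[0,0,0],1],
    [[0.5,0,0],[0,0,0],1]
  ]
}}

```text
clock: 7.55
tool_pos: [0.477, -0.0364, 0.1268]
ee_rot: [-102.6, 89.9, 131.3]
contact_force: [-0.1, 0.4, -0.6]
opening: 0.007
```

```bash
cat >track.py <<'E'
from h import *
import sys
tend=float(sys.argv[1]); T=[];M=[]
while r.state()["clock"]<tend:
    t,m,p,k=wheel()
    v=m if m is not None else p
    if m is not None and p is not None and abs((m-p+180)%360-180)>8: print("disagree",t,m,p,k)
    if v is not None: T.append(t);M.append(v)
T=np.array(T);M=np.unwrap(np.radians(M))
for i in range(20,len(T),40): print(round(T[i],2),"w",round(np.polyfit(T[i-20:i+20],M[i-20:i+20],1)[0],3))
print("total turn seen",M[-1]-M[0],len(T))
f=np.polyfit(T[-40:]-T[-1],M[-40:],1 if len(T)<40 else 2); res=M[-40:]-np.polyval(f,T[-40:]-T[-1])
print("t",T[-1],"ang",np.degrees(np.polyval(f,0)),"mod",np.degrees(np.polyval(f,0))%360,"w",f[-2],"res deg",np.degrees(res.std()))
a=np.radians(np.degrees(np.polyval(f,0))%360)  # going CW to 0
w=-f[-2]; k=.1
for j in range(3):
    x=1-(a+2*np.pi*j)*k/w
    if x>0: print("mark at window centre at t=",T[-1]-np.log(x)/k,"speed",w*x)
print(r.state()["clock"],r.state()["tool_pos"],r.state()["contact_force"])
E
python3 track.py 12
```

```text
8.55 w -2.916
10.55 w -2.358
total turn seen -11.353366784223114 89
t 11.95 ang -530.2942160278747 mod 189.70578397212535 w -2.0198514792036018 res deg 0.3079504708591386
mark at window centre at t= 13.740339372012523 speed 1.6887524251645343
mark at window centre at t= 18.393458248102014 speed 1.0604338944465757
mark at window centre at t= 27.370866642835548 speed 0.4321153637286171
12.0 [ 0.47691028 -0.03645988  0.12707288] [-0.22935649  0.875943   -0.27567157]
```

```bash
python3 track.py 22.5
```

```text
13.0 w -1.798
15.0 w -1.423
17.0 w -1.127
19.0 w -0.845
21.0 w -0.645
total turn seen -11.857766938049473 210
t 22.45 ang -855.0707491289197 mod 224.92925087108028 w -0.5007153619427003 res deg 0.1547388883227827
mark at window centre at t= 37.776133280871676 speed 0.10813976076823285
22.5 [ 0.47693674 -0.03644601  0.12707948] [-0.00903074  0.00153859 -1.12642044]
```

```bash
python3 -c "
from h import *
go([.597,.044,.155])"
```

```text
clock 22.5 pos [ 0.4769 -0.0364  0.1271] F [-0.   0.  -1.1] q [-1.420e+01  1.510e+01 -2.350e+01  5.150e+01  1.000e-01  1.118e+02]
[[-0.002  0.809 -0.588]
 [ 0.002 -0.588 -0.809]
 [-1.    -0.003 -0.   ]]
shift cm [ -2.8    4.97 -13.57]
```

Request:
{"name": "jog_arm", "arguments": {
  "commands": [
    [[-2.2,0,0],[0,0,0],1],
    [[-0.6,1.3,-3.2],[0,0,0],1],
    [[0,1.4,-3.6],[0,0,0],1],
    [[0,1.3,-3.4],[0,0,0],1]
  ]
}}

```text
clock: 22.9
tool_pos: [0.5692, 0.0225, 0.1566]
ee_rot: [-84.6, 89.8, 149.1]
contact_force: [0.3, 0.5, 0.3]
opening: -0.001
```

```bash
python3 - <<'E'
from h import *
go([.597,.044,.124])
print(wheel("wrist","pics/g_wrist.png")); print(wheel("scene"))
E
```

```text
clock 22.9 pos [0.5692 0.0225 0.1566] F [0.3 0.5 0.3] q [-6.000e+00  2.210e+01 -7.600e+00  6.050e+01  1.000e-01  1.203e+02]
[[-0.003  0.806 -0.592]
 [ 0.002 -0.592 -0.806]
 [-1.    -0.003  0.   ]]
shift cm [ 3.26  0.98 -3.38]
(22.9, np.float64(-147.6), np.float64(-147.1), 9)
(22.95, np.float64(-149.1), np.float64(-146.2), 12)
```

View pics/g_wrist.png

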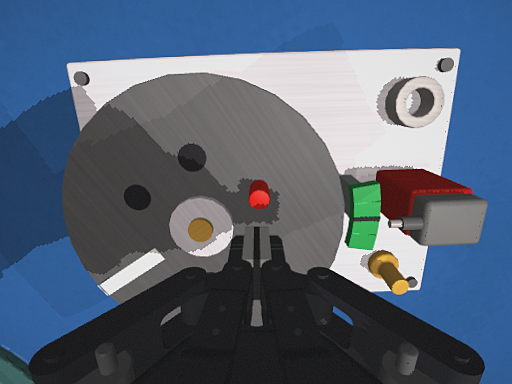

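Request:
{"name": "jog_arm", "arguments": {
  "commands": [
    [[0,0.6,-2.4],[0,0,0],1],
    [[0,0.2,-1],[0,0,0],1],
    [[0,0,0],[0,0,0],1]
  ]
}}

```text
clock: 23.3
tool_pos: [0.5976, 0.047, 0.1551]
ee_rot: [-79.2, 89.8, 154.7]
contact_force: [0.0, 0.3, -0.4]
opening: -0.0
```

```bash
python3 - <<'E'
from h import *
go([.597,.044,.124])
print(wheel("wrist","pics/i_wrist.png")); print(wheel("scene"))
E
```

```text
clock 23.3 pos [0.5976 0.047  0.1551] F [ 0.   0.3 -0.4] q [-3.300e+00  2.490e+01 -3.100e+00  6.220e+01  1.000e-01  1.228e+02]
[[-0.004  0.808 -0.589]
 [ 0.002 -0.589 -0.808]
 [-1.    -0.004  0.001]]
shift cm [3.11 0.14 0.28]
(23.3, np.float64(-157.6), None, 9)
(23.349999999999998, np.float64(-159.3), np.float64(-157.9), 12)
```

View pics/i_wrist.png

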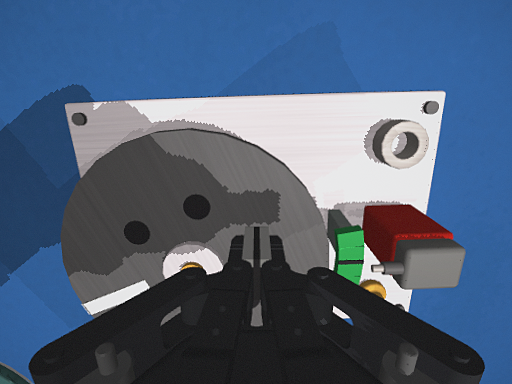

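Request:
{"name": "jog_arm", "arguments": {
  "commands": [
    [[1.7,0.1,0],[0,0,0],1],
    [[1.4,0,0.3],[0,0,0],1],
    [[0,0,1],[0,0,0],1],
    [[0,0,1.2],[0,0,0],1],
    [[0,0,1.2],[0,0,0],1],
    [[0,0,1.2],[0,0,0],1],
    [[-0.5,0,0],[0,0,0],1],
    [[-3,0,0],[0,0,0],1]
  ]
}}

```text
clock: 24.2
tool_pos: [0.5614, -0.0006, 0.1602]
ee_rot: [-65.5, 89.6, 168.2]
contact_force: [0.6, -0.2, 0.2]
opening: -0.0
```

```bash
python3 - <<'E'
from h import *
want(.09,0,.155)
print(wheel("wrist","pics/j_wrist.png")); print(wheel("scene","pics/j_scene.png"));print(wheel("scene"));print(wheel("wrist"))
E
```

```text
clock 24.2 pos [ 0.5614 -0.0006  0.1602] F [ 0.6 -0.2  0.2] q [ -8.4  21.4  -8.2  60.9   0.  118. ]
[[-0.007  0.805 -0.593]
 [ 0.002 -0.593 -0.805]
 [-1.    -0.007  0.003]]
shift cm [ 0.58 -4.7   7.83]
rotvec tool deg [-0.34  0.18  0.39]
(24.2, np.float64(100.8), np.float64(101.4), 8)
(24.25, np.float64(91.0), np.float64(97.9), 14)
(24.3, np.float64(81.8), None, 14)
(24.349999999999998, np.float64(72.8), np.float64(71.3), 8)
```

View pics/j_wrist.png

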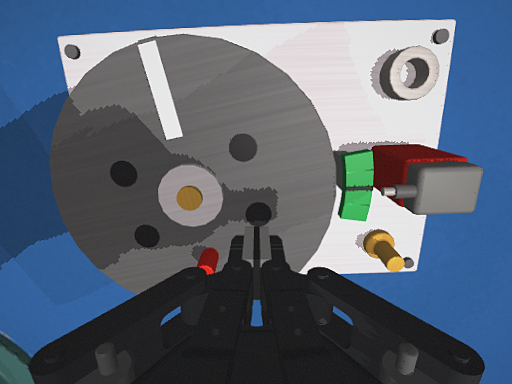

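Request:
{"name": "jog_arm", "arguments": {
  "commands": [
    [[0,-1.4,2.4],[0,0,0],1],
    [[0,-1.6,2.8],[-0.3,0.1,0.3],1],
    [[0,-1.5,2.4],[0,0,0],1],
    [[0,0,0],[0,0,0],1]
  ]
}}

```text
clock: 24.8
tool_pos: [0.479, -0.0351, 0.1598]
ee_rot: [105.7, 89.9, -20.1]
contact_force: [-0.2, -0.2, -0.1]
opening: 0.003
```

```bash
python3 - <<'E'
from h import *
want(.09,0,.126)
E
```

```text
clock 24.8 pos [ 0.479  -0.0351  0.1598] F [-0.2 -0.2 -0.1] q [-13.9  13.6 -20.   56.4  -0.  112. ]
[[ 0.001  0.81  -0.586]
 [-0.    -0.586 -0.81 ]
 [-1.     0.001 -0.   ]]
shift cm [ 3.38 -0.12  0.17]
rotvec tool deg [ 0.12 -0.02 -0.06]
```

Request:
{"name": "jog_arm", "arguments": {
  "commands": [
    [[1.5,0,0.2],[0,0,0],1],
    [[1.3,0,0],[0,0,0],1],
    [[0.8,0,0],[0,0,0],1],
    [[0,0,0],[0,0,0],1]
  ]
}}

```text
clock: 25.2
tool_pos: [0.4783, -0.0365, 0.1219]
ee_rot: [127.8, 89.9, 1.9]
contact_force: [0.6, -0.6, 0.9]
opening: 0.001
```

```bash
python3 - <<'E'
from h import *
want(.09,0,.121)
E
sed -i '/^a=np.radians/,/^    if x>0/d' track.py
cat >> track.py <<'E'
a=np.radians(np.degrees(np.polyval(f,0))%360); w=-f[-2]; t=T[-1]; x=0
b=[float(z) for z in sys.argv[2:4]]; 
while w>.03 and t<60:
    x+=w*.005; w-=(b[0]*w+b[1])*.005; t+=.005
    if x>=a: print("pass at",round(t,2),"w",round(w,3)); a+=2*np.pi
E
python3 track.py 31 .0945 .03
```

```text
clock 25.2 pos [ 0.4783 -0.0365  0.1219] F [ 0.6 -0.6  0.9] q [-14.1  15.4 -24.   50.5   0.  111.8]
[[ 0.001  0.81  -0.587]
 [ 0.    -0.587 -0.81 ]
 [-1.     0.001 -0.001]]
shift cm [ 0.09 -0.14  0.02]
rotvec tool deg [ 0.1  -0.04 -0.05]
26.2 w -2.641
28.2 w -2.119
30.2 w -1.699
total turn seen -12.484340139515439 116
t 30.95 ang -792.2665505226479 mod 287.7334494773521 w -1.5250091136322812 res deg 0.7024413553608971
31.0 [ 0.47851263 -0.03676423  0.12293758] [-0.0659853   0.93248227  0.86755844]
pass at 35.12 w 0.925
```

Request:
{"name": "jog_arm", "arguments": {
  "commands": [
    [[0.6,0,0],[0,0,0],1]
  ]
}}

```text
clock: 31.1
tool_pos: [0.4789, -0.0369, 0.1172]
ee_rot: [115.0, 89.8, -10.9]
contact_force: [0.2, 0.7, -0.3]
opening: 0.002
```

```bash
python3 track.py 34.3 .0945 .03
```

```text
32.15 w -1.338
34.15 w -1.112
total turn seen -4.026474584350918 63
t 34.25 ang -314.5417595818813 mod 45.45824041811869 w -1.0312572187672777 res deg 0.7226190292518612
34.3 [ 0.47854193 -0.03677215  0.11691904] [-0.17126441  0.2699524  -0.41997505]
pass at 35.06 w 0.932
```

```bash
python3 - <<'E'
from h import *
for i in range(13): o=wheel()
print(o, r.state()["clock"], r.state()["tool_pos"])
E
```

```text
(34.900000000000006, np.float64(9.9), np.float64(9.2), 8) 34.95 [ 0.47855495 -0.03675904  0.11693168]
```

Request:
{"name": "jog_arm", "arguments": {
  "commands": [
    [[1.2,0,0],[0,0,0],1],
    [[0.3,0,0],[0,0,0],1],
    [[0.2,0,0],[0,0,0],1]
  ]
}}

```text
clock: 35.25
tool_pos: [0.4814, -0.0384, 0.1027]
ee_rot: [99.7, 89.4, -26.2]
contact_force: [-2.6, -4.1, 25.1]
opening: -0.003
```

```bash
python3 - <<'E'
from h import *
for i in range(8): o=wheel("wrist","pics/k.png"); print(o, r.state()["tool_pos"][2].round(4),r.state()["contact_force"].round(1))
E
```

```text
(35.25, np.float64(5.6), np.float64(5.8), 8) 0.1027 [-3.8 -4.3 24.8]
(35.300000000000004, np.float64(5.6), np.float64(5.9), 8) 0.1029 [-4.4 -3.8 25.1]
(35.35, np.float64(5.7), np.float64(5.9), 8) 0.103 [-3.5 -3.3 23.5]
(35.400000000000006, np.float64(5.7), np.float64(5.9), 8) 0.103 [-3.8 -4.1 25. ]
(35.45, np.float64(5.7), np.float64(5.9), 8) 0.1031 [-4.2 -4.6 24.4]
(35.5, np.float64(5.7), np.float64(5.9), 8) 0.1031 [-4.1 -3.3 24.1]
(35.550000000000004, np.float64(5.7), np.float64(5.9), 8) 0.1031 [-3.6 -3.4 24.9]
(35.6, np.float64(5.7), np.float64(5.9), 8) 0.1031 [-2.9 -3.1 24. ]
```

View pics/k.png

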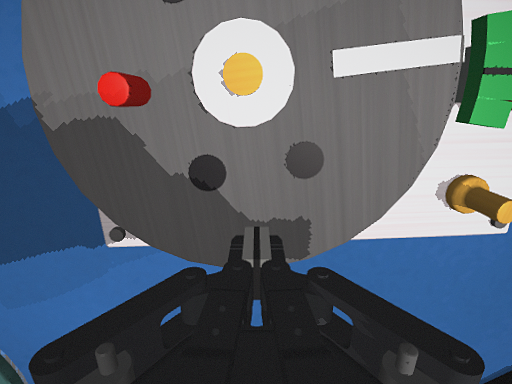

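```bash
python3 -c "
from station import r
print(r.close_job())"
```

```text
the job is handed in; nothing more can be done
None
```

The disc ended at a standstill with its white mark inside the green window and the fingertip still pressing on the rim. It took a second flick, because I let the right moment to brake pass after the first one.

- **First flick:** I pushed the pin with the closed fingers, and the disc ran clockwise at about 3.5 rad/s. It ran untouched for well over two turns, about 23 rad in all.
- **Second flick:** The disc slowed faster than the stated tenth per second (roughly 0.0945·ω + 0.03 rad/s²). I waited for a slow pass, and the disc would then have stopped with the mark outside the window. While it was still turning at about 0.45 rad/s, I pushed the pin again in the same direction, bringing it to about 3.3 rad/s. It never stood still before the brake. The task did not mention a second push, and I cannot tell whether the judging accepts one.
- **Braking:** I let it run freely again, then pressed down on the rim at about 0.95 rad/s.

**Last checks (clock 35.6 s, limit 54 s):**
- The mark is still at +5.7° from the window's middle, against a limit of 12°. Over the last 0.35 s before handing in it changed by no more than 0.1°, and the pin gave 5.9°, which agrees.
- The fingertip presses with about 24 N.
- The arm went nowhere near the loose things. I did not measure their positions again at the end.

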